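Lever open the chemical case and take off the push-and-turn cap

TASK

Pick up the yellow-handled scraper, lever the clear lid of the blue case up by its orange lip with the blade and swing the lid right open to upright or beyond, then lay the scraper (without dropping it) flat on the table. Take the red safety cap of the bottle inside: press it down, twist it counter-clockwise until it is free, and lift it straight up; finish while still holding it, level and still, about 6 cm above where it sat, over the bottle. Leave the lid open and everything else on the table where it is.

Things in the scene. Friction and masses are not known exactly. Their poses are not given: they have to be found in the camera images.
- scraper: flat scraper lying on the table on the left or right of the case. Origin: under the handle, at table height, 40 mm behind the handle's front end; +x points to the blade, z up. Handle yellow box from x = -60 to +40 mm, 24 mm wide (y), 18 mm thick (z 0 to 18). Steel blade 36 mm wide, 2 mm thick, from the handle to x = +100 mm, at z = 8 to 10 mm (clear of the table). 90 g
- blade_tip (a point): middle of the blade's front edge, at x = 100, y = 0, z = 9 mm of the scraper
- case: fixed blue tray 170 mm (x) by 180 mm (y), 70 mm high, walls 4 mm; origin at the centre of its underside on the table; its -x side, with the lip, faces the robot, give or take 0.3 rad. A black insert fills it to 35 mm. It does not move
- lid (a joint): hinge of the clear lid, 0 closed, grows as it opens upward and away from the robot, 1.57 = upright, stops at 1.85 rad. Stiff hinge: the lid stays where it is left; about 3 N at the lip moves it. The closed lid is an inverted tray 55 mm deep on top of the case, from 70.5 to 125.5 mm above the table, walls 3 to 4 mm
- lip (a point): on the underside of the lid's orange lip, 93 mm in front (-x) of the case's centre and 70.5 mm up when closed. The lip is 110 mm wide, 4 mm thick and stands out 16 mm from the case's front wall (the point is 8 mm from the wall and 8 mm from the lip's front edge); below it is free air down to the table. The frame turns with the lid: x along the lid towards the hinge, z up when closed
- hinge (a point): middle of the lid's hinge axis, along the case's back edge: 85 mm behind (+x) the case's centre, 70.5 mm up; the axis is parallel to the case's y. Lip point to axis 178 mm
- bottle: fixed purple bottle with a white neck, standing in the case, held so that it cannot turn or move. Origin: centre of its underside, 6 mm above the table. Body 72 mm in diameter to 50 mm above its origin, tapering to 36 mm at 67 mm; neck 32 mm wide with three lugs (40 mm across), top at 90 mm, and a grey spring seal 20 mm wide standing 7 mm above the neck
- cap: red ribbed round push-and-turn cap, 52 mm in diameter, 32 mm high, a white bar on top, 30 g. Origin: centre of its open underside, z up; on the bottle it lies 76 mm above the bottle's origin (82 mm above the table; cap top at 114 mm). Locked there by three inner lugs. It turns counter-clockwise (from above) only while pressed down; clockwise it is blocked
- cap_top (a point): centre of the cap's top face, 32 mm above its origin. A spring seal pushes the cap up with about 5 N. Press it down 4.2 mm or more (about 9 N at 4.5 mm, 11 N at the bottom, 6.5 mm) and turn; past 45 degrees (60 is best, a stop ends the turn at about 80) it is free and lifts straight off, clear of the neck 21 mm up
- tape: roll of white tape lying flat, ring 80 mm outside diameter, 25 mm high, on the other side of the case from the scraper
- wrench: steel wrench lying on the table, origin under its middle
- softener: purple bottle 80 mm in diameter, 210 mm tall, standing on the left
- detergent: teal bottle 72 mm in diameter, 190 mm tall, standing on the right
- mug: white mug 80 mm in diameter, 90 mm tall, standing on the right
- elbow: brass pipe elbow, arms about 50 mm, lying on the right
Things that resemble listed ones, but are neither listed nor needed, are in the scene too. What is meant by the scraper is not black or turquoise, and is the larger of those in its own colour.

How it is judged:
By the outcome, as a careful person would: the job done as asked, in the order asked, and still so for the second after the job is handed in, while the arm keeps its last pose, push and grip.
It also fails if it takes over 67 s, if anything falls off the work surface, if the arm or the gripper's body presses on something with over 40 N, if the wrist force passes 120 N, or if a joint passes its speed limit or range.

ROBOT

A 6-joint arm with a two-finger parallel gripper is mounted at the origin on the work surface. World frame = base frame: x ahead of the robot, y to its left, z up, the work surface at z = 0. Lengths are in m, angles in rad, forces in N, time in s.
With the tool pointing down it reaches from about 0.3 to 0.875 m from the base axis. Payload 6.4 kg.
Tool frame: the origin (TCP) lies midway between the tips of the shut fingers; the grasp point (between the pads) lies 19 mm behind it; z points along the fingers, y is the line along which they close (so a half turn about z gives the same grasp; the last joint's range is limited). The gripper opens to 85 mm and grips with 20 to 120 N. Pads are 22 mm wide; open, the fingers measure 114 mm over their backs; the gripper's body (76 mm by 85 mm) begins 54 mm behind the grasp point. The pads swing forward as they close: fully open they stand 13 mm farther back than shut.
Start: joints at [-1.434, 0.181, 1.607, -0, 1.354, -0.206], TCP at [0.193, -0.542, 0.231] pointing down, gripper open.
Joint ranges: [-2.99, 2.99], [-0.89, 2.07], [0.3, 2.58], [-1.14, 4.28], [0, 2.63], [-3.12, 3.12]. Speed limits (rad/s): [2.57, 2.57, 3.01, 3.14, 3.14, 3.14].

INTERFACE

Orientations are given as a unit quaternion [w, x, y, z].
In Python, from bench import ctrl gives the robot as it stands.
- The arm moves only by the tool drive_tool, never from a script. Its argument "plan" is a list that holds one entry, the list of rows, each a list of 4 numbers: the shift along the tool's x, y, z scaled (see below), then the turn about the tool's z scaled (see below). In form: [[[x, y, z, roll], ...]]. A call has 1 to 12 rows; each row is the pose to reach, as a shift and turn from the pose commanded when the call began, along the tool's axes at that moment, turning the shorter way round; what a row does not reach only later rows make up. The controller multiplies each number of a shift by 400 mm and each number of a turn by 180 degrees. A row lasts 1/12 s, in which the tool goes at most 41.7 mm and 7.16 degrees, less where a joint would pass 70% of its speed; a pose out of reach is approached as far as the arm can. A call with a number of a shift or a turn outside -1 to 1 is refused whole. A call with a gripper value outside its range is refused whole. "jaw" is the closure, from 0 (fully open) to 1 (shut), set as the call begins (left out, the last holds). The fingers move at their own pace and stop on an object; the grip force is fixed at half the most. Time passes only in rows, so rows that repeat a pose let the fingers close. It gives the time, the measured TCP pose, the force, the opening and the grip force at its end, in the units of the state.
- ctrl.get_obs(): the state, without advancing time (a new reading comes with each control period).
- ctrl.camera(name): name is "side" or "top" or "wrist"; returns (picture, depth): 400x640x3 uint8, red, green, blue; 400x640 float32, m along the optical axis (not along the pixel's ray), 0 where there is no reading.
- ctrl.camera_info(name): a dict with "camera_matrix" (3x3 intrinsics, pixels), "D" ([k1, k2, p1, p2, k3] as OpenCV has them; the pictures are not rectified), "R" (3x3) and "t" (3): a world point X has camera coordinates R X + t; the wrist camera has in their place "T_tool_cam" (4x4, takes a point from camera to tool coordinates, whose origin is the TCP and whose axes are the flange's). Camera axes: x right, y down, z forward; pixel columns grow to the right and rows downward; lengths in m; the calibration is good to about 2 mm. A picture is of the moment at which its call begins: read the wrist's pose just before it. camera_info takes no time and is no camera call.
- ctrl.hand_in(): hands the job in; it is judged then, once.
The state is a dict: "time_s": time; "q": joint angles; "dq": joint speeds; "joint_efforts": joint torques, N m; "eef_pos": TCP position; "eef_rot": TCP orientation; "wrist_force": force on the tool from outside, world axes, zero at the start; "torque": the same for the moment, N m; "opening": opening from 0.0 (shut) to 1.0 (fully open); "grasp_force": force on a finger pad.
Only numpy, scipy, OpenCV 4.12 (cv2) and the standard library are available. Lean on these libraries where they do the work, as an engineer would, in place of code of your own. Each camera call takes 0.05 s, during which the arm holds its last target. There are 200 camera calls.

## Working session

There is one attempt and no reset: what is moved stays moved. The work goes in short steps, Python scripts to look and compute and a tool call to move; the robot and the scene stay as the last step left them, time stands still between calls to the robot, and variables do not carry over. Pictures are saved under pics/ and viewed, at most 14 in all, crops included, and the job is handed in when it is done.

Besides the shell and the picture viewer there is one more tool, called after "Request:" as name(argument=value, ...), one argument or row to a line, values as JSON. drive_tool: Moves the arm, as the interface text tells. Its arguments: {"type":"object","properties":{"plan":{"type":"array"},"jaw":{"type":"number"}},"required":["plan"]}

```bash
ls; mkdir -p pics; cat > h.py <<'E'
import numpy as np, cv2
from bench import ctrl
from scipy.spatial.transform import Rotation as Ro
def rot(q): return Ro.from_quat([q[1],q[2],q[3],q[0]])
def snap(name):
    o=ctrl.get_obs(); p,d=ctrl.camera(name); i=ctrl.camera_info(name)
    if name=='wrist':
        T=np.eye(4);T[:3,:3]=rot(o['eef_rot']).as_matrix();T[:3,3]=o['eef_pos'];W=T@np.array(i['T_tool_cam'])
    else:
        W=np.eye(4);W[:3,:3]=np.array(i['R']).T;W[:3,3]=-W[:3,:3]@np.array(i['t'])
    K=np.array(i['camera_matrix']);D=np.array(i['D'])
    np.savez(f'/tmp/{name}.npz',p=p,d=d,W=W,K=K,D=D)
    return p,d,W,K,D
def load(name):
    z=np.load(f'/tmp/{name}.npz');return [z[k] for k in 'pdWKD']
def ray(c,uv):
    p,d,W,K,D=c
    n=cv2.undistortPoints(np.array(uv,float).reshape(-1,1,2),K,D).reshape(-1,2)
    return np.c_[n,np.ones(len(n))]
def atz(c,uv,z):
    W=c[2]; r=ray(c,uv)@W[:3,:3].T; o=W[:3,3]; return o+r*((z-o[2])/r[:,2])[:,None]
def dep(c,uv):
    r=ray(c,uv); W=c[2]; dd=np.array([c[1][int(v),int(u)] for u,v in uv]); return (r*dd[:,None])@W[:3,:3].T+W[:3,3]
def proj(c,X):
    W=c[2]; Wi=np.linalg.inv(W); 
    return cv2.projectPoints(np.array(X,float).reshape(-1,1,3),cv2.Rodrigues(Wi[:3,:3])[0],Wi[:3,3],c[3],c[4])[0].reshape(-1,2)
E
python3 - <<'E'
from h import *
for n in ('top','side'):
    p,*_ =snap(n); cv2.imwrite(f'pics/{n}0.png',cv2.resize(p[...,::-1],(800,500)))
o=ctrl.get_obs(); print({k:np.round(v,3) for k,v in o.items()}); print(rot(o['eef_rot']).as_matrix().round(3))
E
```

```text
pics
{'time_s': np.float64(0.1), 'q': array([-1.434,  0.181,  1.608,  0.   ,  1.354, -0.206]), 'dq': array([ 0.001, -0.003, -0.003,  0.002, -0.   ,  0.002]), 'joint_efforts': array([ 0.0000e+00, -4.4588e+01, -3.5224e+01, -0.0000e+00,  4.0000e-03,
        0.0000e+00]), 'eef_pos': array([ 0.193, -0.541,  0.23 ]), 'eef_rot': array([-0.001,  0.985,  0.171,  0.   ]), 'wrist_force': array([-0.568, -0.084,  0.078]), 'torque': array([-0.006, -0.005, -0.003]), 'grasp_force': np.float64(0.0), 'opening': np.float64(1.003)}
[[ 0.942  0.336 -0.   ]
 [ 0.336 -0.942  0.002]
 [ 0.    -0.002 -1.   ]]
```

View pics/top0.png

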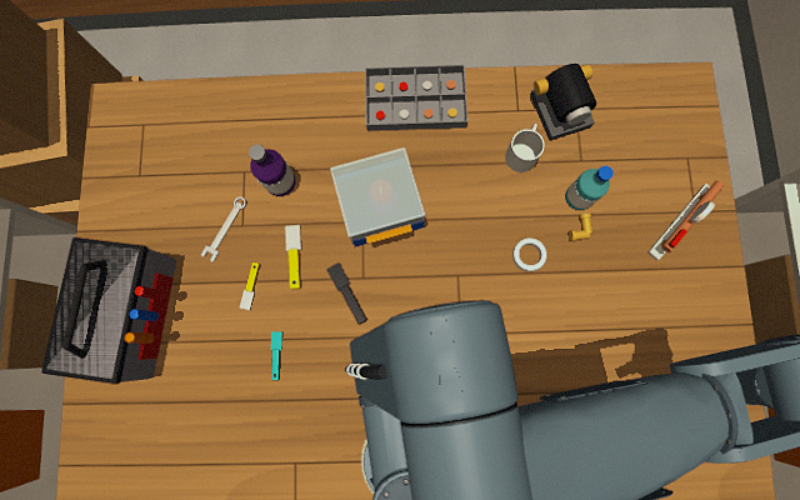

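View pics/side0.png

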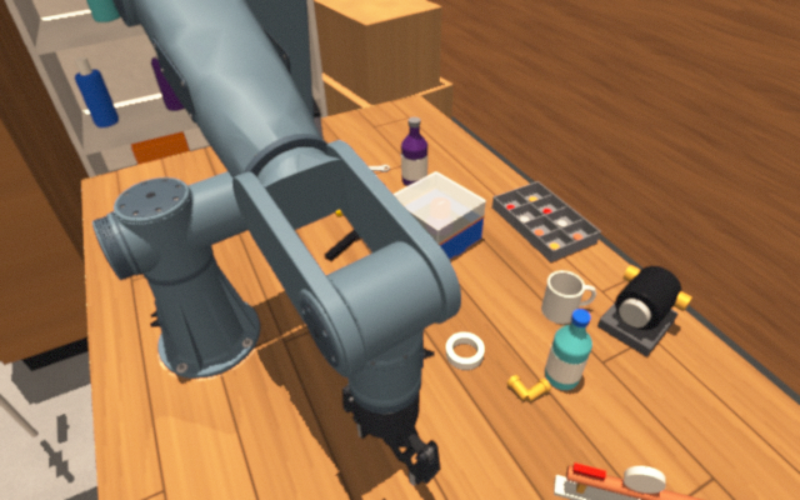

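```bash
python3 - <<'E'
from h import *
p=load('top')[0]; cv2.imwrite('pics/c1.png',cv2.resize(p[112:252,160:352,::-1],None,fx=4,fy=4,interpolation=cv2.INTER_CUBIC))
E
```

```text
(no output)
```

View pics/c1.png

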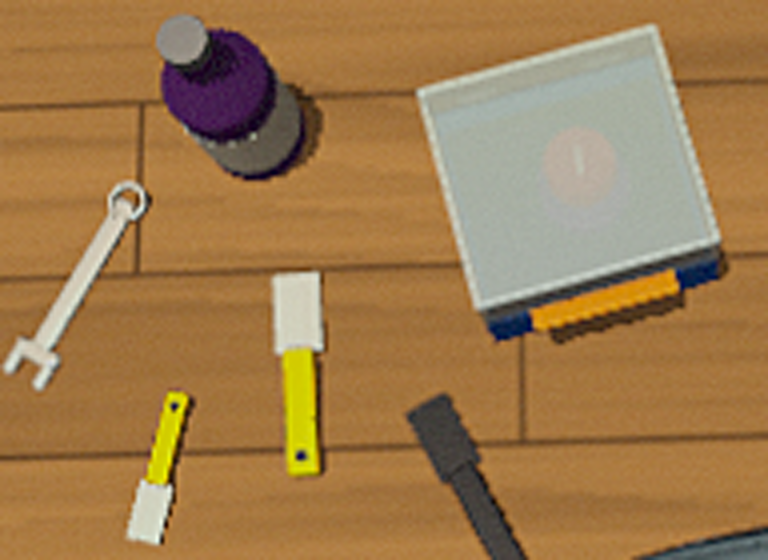

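```bash
cat >> h.py <<'E'
def show(name,X=None): pass
E
python3 - <<'E'
from h import *
c=load('top')
f=lambda L:[(160+u/4-.375,112+v/4-.375) for u,v in L]
np.set_printoptions(precision=4,suppress=True)
b=atz(c,f([(273,274),(320,271)]),.010); h=atz(c,f([(289,473),(319,472)]),.018)
print('blade',b,'handle end',h, b.mean(0)-h.mean(0))
hl=atz(c,f([(283,349),(312,349)]),.018);print('handle front',hl)
L=atz(c,f([(417,91),(656,27),(719,242),(480,310)]),.1255); print('lid',L,L.mean(0))
for i in range(4): e=L[(i+1)%4]-L[i]; print(np.linalg.norm(e),np.degrees(np.arctan2(e[1],e[0])))
l=atz(c,f([(534,331),(681,291)]),.0745);print('lip front edge',l,l.mean(0))
print('cap top', atz(c,f([(580,163)]),.114))
print('cam',c[2][:3,3])
o=ctrl.get_obs();i=ctrl.camera_info('wrist');print(np.array(i['T_tool_cam']))
E
```

```text
blade [[0.5696 0.299  0.01  ]
 [0.5708 0.2618 0.01  ]] handle end [[0.411  0.2825 0.018 ]
 [0.4111 0.2594 0.018 ]] [ 0.1591  0.0095 -0.008 ]
handle front [[0.5077 0.2883 0.018 ]
 [0.507  0.2657 0.018 ]]
lid [[ 0.6745  0.1671  0.1255]
 [ 0.7176 -0.0081  0.1255]
 [ 0.5541 -0.0483  0.1255]
 [ 0.51    0.1224  0.1255]] [0.6141 0.0583 0.1255]
0.18039467393498107 -76.18158331811125
0.1683186242639842 -166.1943382610354
0.1762878807894532 104.48556339004915
0.17042013013424662 15.190684671792047
lip front edge [[ 0.5041  0.0886  0.0745]
 [ 0.5309 -0.0206  0.0745]] [0.5175 0.034  0.0745]
cap top [[0.6195 0.0501 0.114 ]]
cam [ 0.2617 -0.0104  1.2542]
[[ 0.0004 -0.9548 -0.2972  0.075 ]
 [ 1.      0.0008 -0.0012  0.001 ]
 [ 0.0014 -0.2972  0.9548 -0.1428]
 [ 0.      0.      0.      1.    ]]
```

```bash
cat >> h.py <<'E'
def mv(pos,yaw,R=None,p=None):
    o=ctrl.get_obs(); R=rot(o['eef_rot']).as_matrix(); y0=np.degrees(np.arctan2(R[1,0],R[0,0]))
    # idealise to exact vertical
    a=np.radians(y0);M=np.array([[np.cos(a),np.sin(a),0],[np.sin(a),-np.cos(a),0],[0,0,-1]])
    d=M.T@(np.array(pos)-o['eef_pos'])
    t=-((yaw-y0+180)%360-180)
    return 'at',np.round(o['eef_pos'],4),round(y0,2),'->',np.round(d/.4,4),round(t/180,4),'t',round(float(o['time_s']),2)
E
python3 -c "
from h import *
print(mv((.49,.2752,.10),3.4));print(mv((.46,.24,.23),3.4))"
```

```text
('at', array([ 0.1932, -0.541 ,  0.2305]), np.float64(19.64), '->', array([ 1.3847, -1.6725,  0.3262]), np.float64(0.0902), 't', 0.1)
('at', array([ 0.1932, -0.541 ,  0.2305]), np.float64(19.64), '->', array([ 1.2844e+00, -1.6148e+00,  1.2000e-03]), np.float64(0.0902), 't', 0.1)
```

Request:
drive_tool(
  plan=[
    [[0.69,-0.84,0,0.09],[0.69,-0.84,0,0.09],[0.69,-0.84,0,0.09],[0.69,-0.84,0,0.09],[0.69,-0.84,0,0.09],[0.69,-0.84,0,0.09],[0.69,-0.84,0,0.09],[0.69,-0.84,0,0.09],[0.69,-0.84,0,0.09],[0.69,-0.84,0,0.09],[0.69,-0.84,0,0.09],[0.69,-0.84,0,0.09]],
  ],
  jaw=0,
)

```text
time_s: 1.1
eef_pos: [0.3407, -0.1288, 0.231]
eef_rot: [-0.001, 0.999, 0.033, 0.0]
wrist_force: [-0.2, 0.2, 0.3]
opening: 1.001
grasp_force: 0.0
```

```bash
python3 -c "
from h import *
print(mv((.46,.275,.2),3.4))"
```

```text
('at', array([ 0.3407, -0.1288,  0.231 ]), np.float64(3.73), '->', array([ 0.3631, -0.988 ,  0.0775]), np.float64(0.0018), 't', 1.1)
```

Request:
drive_tool(
  plan=[
    [[0.363,-0.988,0.08,0.002],[0.363,-0.988,0.08,0.002],[0.363,-0.988,0.08,0.002],[0.363,-0.988,0.08,0.002],[0.363,-0.988,0.08,0.002],[0.363,-0.988,0.08,0.002],[0.363,-0.988,0.08,0.002],[0.363,-0.988,0.08,0.002],[0.363,-0.988,0.08,0.002],[0.363,-0.988,0.08,0.002],[0.363,-0.988,0.08,0.002],[0.363,-0.988,0.08,0.002]],
  ],
)

```text
time_s: 2.1
eef_pos: [0.4616, 0.2722, 0.1981]
eef_rot: [0.0, 1.0, 0.028, -0.001]
wrist_force: [-0.5, -0.5, 0.0]
opening: 1.004
grasp_force: 0.0
```

```bash
python3 - <<'E'
from h import *
p,*_=snap('wrist'); cv2.imwrite('pics/w1.png',cv2.resize(p[...,::-1],(800,500)))
c=load('wrist')
# yellow mask -> handle top
hsv=cv2.cvtColor(p,cv2.COLOR_RGB2HSV); m=cv2.inRange(hsv,(22,120,80),(35,255,255))
n,l,s,ce=cv2.connectedComponentsWithStats(m)
for k in range(1,n):
    if s[k,4]>300:
        q=np.argwhere(l==k)[:,::-1]; r=cv2.boxPoints(cv2.minAreaRect(q.astype(np.float32))); print(s[k],r,atz(c,r,.018).round(4))
print(mv((.49,.2752,.1),3.4))
E
```

```text
[215 154  25  61 836] [[213.1923  212.03847]
 [224.96153 153.1923 ]
 [239.57692 156.11537]
 [227.8077  214.96153]] [[0.4099 0.3933 0.018 ]
 [0.4781 0.3773 0.018 ]
 [0.4758 0.3618 0.018 ]
 [0.4073 0.3769 0.018 ]]
[311 182  15  36 305] [[311. 182.]
 [325. 182.]
 [325. 217.]
 [311. 217.]] [[0.4515 0.284  0.018 ]
 [0.4524 0.2686 0.018 ]
 [0.4112 0.2661 0.018 ]
 [0.4103 0.2821 0.018 ]]
('at', array([0.4614, 0.2707, 0.1983]), np.float64(3.18), '->', array([ 0.072 , -0.0073,  0.2457]), np.float64(-0.0012), 't', 2.15)
```

View pics/w1.png

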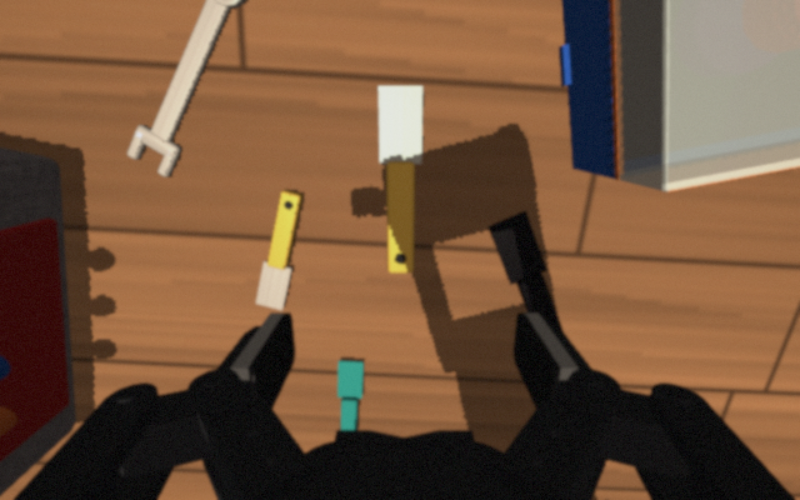

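```bash
python3 - <<'E'
from h import *
c=load('wrist')
print(atz(c,[(301.4,68.6),(338.2,68.6)],.01),atz(c,[(310.2,217.4),(329.6,217.4)],.018))
print(mv((.49,.275,.1),3.3),mv((.49,.275,.003),3.3))
E
```

```text
[[0.56725577 0.29925942 0.01      ]
 [0.56938022 0.26208976 0.01      ]] [[0.4097616  0.2829811  0.018     ]
 [0.41103499 0.26087343 0.018     ]]
('at', array([0.4614, 0.2707, 0.1983]), np.float64(3.18), '->', array([ 0.072 , -0.0068,  0.2457]), np.float64(-0.0007), 't', 2.15) ('at', array([0.4614, 0.2707, 0.1983]), np.float64(3.18), '->', array([ 0.072 , -0.0068,  0.4882]), np.float64(-0.0007), 't', 2.15)
```

Request:
drive_tool(
  plan=[
    [[0.069,-0.01,0.1,0],[0.069,-0.01,0.2,0],[0.069,-0.01,0.3,0],[0.069,-0.01,0.38,0],[0.069,-0.01,0.44,0],[0.069,-0.01,0.47,0],[0.069,-0.01,0.485,0],[0.069,-0.01,0.485,0],[0.069,-0.01,0.485,0]],
  ],
)

```text
time_s: 2.9
eef_pos: [0.4902, 0.2761, 0.0069]
eef_rot: [-0.0, 1.0, 0.026, 0.001]
wrist_force: [-0.0, -1.1, -0.1]
opening: 1.001
grasp_force: 0.0
```

Request:
drive_tool(
  plan=[
    [[0,0,0,0],[0,0,0,0],[0,0,0,0],[0,0,0,0],[0,0,0,0],[0,0,0,0],[0,0,0,0],[0,0,0,0],[0,0,0,0]],
  ],
  jaw=1,
)

```text
time_s: 3.65
eef_pos: [0.4894, 0.2766, 0.0061]
eef_rot: [-0.0, 1.0, 0.027, 0.001]
wrist_force: [-0.0, -0.1, 5.6]
opening: 0.262
grasp_force: 59.5
```

```bash
python3 -c "
from h import *
print(mv((.40,.2766,.056),3));print(mv((.399,.004,.056),14.2))"
```

```text
('at', array([0.4894, 0.2766, 0.0061]), np.float64(3.09), '->', array([-0.2232, -0.0119, -0.1249]), np.float64(0.0005), 't', 3.65)
('at', array([0.4894, 0.2766, 0.0061]), np.float64(3.09), '->', array([-0.2625,  0.6684, -0.1249]), np.float64(-0.0617), 't', 3.65)
```

Request:
drive_tool(
  plan=[
    [[0,0,-0.04,0],[0,0,-0.09,0],[-0.08,0,-0.125,0],[-0.16,0,-0.125,0],[-0.22,0.04,-0.125,0],[-0.23,0.13,-0.125,-0.01],[-0.24,0.23,-0.125,-0.02],[-0.25,0.33,-0.125,-0.03],[-0.26,0.43,-0.125,-0.045],[-0.262,0.53,-0.125,-0.062],[-0.262,0.62,-0.125,-0.062],[-0.262,0.668,-0.125,-0.062]],
  ],
)

```text
time_s: 4.65
eef_pos: [0.3987, 0.0008, 0.0555]
eef_rot: [0.001, 0.992, 0.123, 0.0]
wrist_force: [0.7, -0.6, -0.8]
opening: 0.262
grasp_force: 59.1
```

```bash
python3 - <<'E'
from h import *
p,*_=snap('wrist'); a=cv2.resize(p[...,::-1],(640,400)); s,*_=snap('side')
cv2.imwrite('pics/w2.png',a)
c=load('wrist')
print(mv((.399,.004,.056),14.2))
o=ctrl.get_obs();print(o['wrist_force'],o['grasp_force'],o['opening'])
E
```

```text
('at', array([0.3991, 0.0011, 0.0556]), np.float64(13.99), '->', array([ 0.0014, -0.0071, -0.0011]), np.float64(-0.0012), 't', 4.75)
[ 1.0571047   0.23312069 -1.49129315] 59.07771170139313 0.26122076940341077
```

View pics/w2.png

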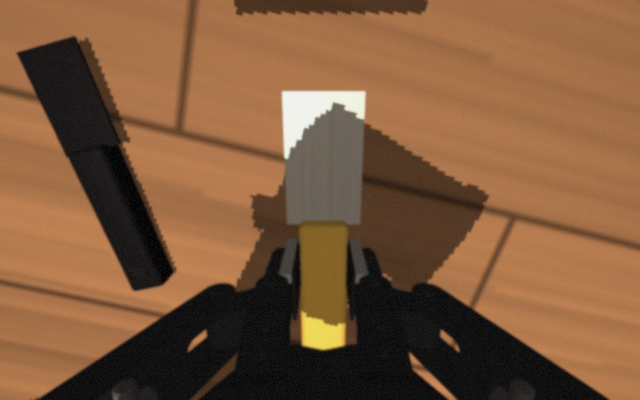

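```bash
python3 - <<'E'
from h import *
c=load('wrist')
o=ctrl.get_obs();a=np.radians(14.);e=np.array([np.cos(a),np.sin(a)])
for uv in [(324,95),(324,130),(324,160),(324,210),(324,250),(324,300),(285,95),(361,95)]:
    X=dep(c,[uv])[0]; d=X[:2]-o['eef_pos'][:2]; print(uv,X.round(4),'fwd',round(d@e,4),'lat',round(d@[-e[1],e[0]],4))
print('tip', ((atz(c,[(282,91),(365,91)],.0595)[:,:2]-o['eef_pos'][:2])@np.array([e,[-e[1],e[0]]]).T).round(4))
E
```

```text
(324, 95) [0.4745 0.0186 0.06  ] fwd 0.0774 lat -0.0012
(324, 130) [0.4601 0.015  0.0606] fwd 0.0625 lat -0.0013
(324, 160) [0.4468 0.0116 0.0594] fwd 0.0488 lat -0.0014
(324, 210) [0.4228 0.0055 0.0591] fwd 0.0241 lat -0.0015
(324, 250) [0.4059 0.0012 0.0671] fwd 0.0065 lat -0.0015
(324, 300) [ 0.3789 -0.0056  0.0676] fwd -0.0213 lat -0.0016
(285, 95) [0.4704 0.0351 0.0595] fwd 0.0773 lat 0.0157
(361, 95) [0.4785 0.003  0.0597] fwd 0.0774 lat -0.0173
tip [[ 0.079   0.017 ]
 [ 0.0791 -0.019 ]]
```

Request:
drive_tool(
  plan=[
    [[0.04,-0.007,0,0],[0.08,-0.007,0,0],[0.11,-0.007,0,0],[0.126,-0.007,0,0],[0.126,-0.007,0,0],[0.126,-0.007,-0.01,0],[0.126,-0.007,-0.02,0],[0.126,-0.007,-0.03,0],[0.126,-0.007,-0.04,0],[0.126,-0.007,-0.05,0],[0.126,-0.007,-0.05,0]],
  ],
)

```text
time_s: 5.67
eef_pos: [0.4464, 0.0191, 0.0759]
eef_rot: [-0.0, 0.992, 0.124, -0.0]
wrist_force: [-0.7, 0.6, -2.8]
opening: 0.262
grasp_force: 59.0
```

```bash
python3 - <<'E'
from h import *
p,*_=snap('wrist'); s,*_=snap('side')
a=cv2.resize(s[120:240,280:420,::-1],None,fx=3.33,fy=3.33); b=cv2.resize(p[...,::-1],(int(640*a.shape[0]/400*.5),int(a.shape[0]*.5))); b=cv2.copyMakeBorder(b,0,a.shape[0]-b.shape[0],0,0,cv2.BORDER_CONSTANT)
cv2.imwrite('pics/w3.png',np.hstack([a,b])); print(a.shape,b.shape)
print(mv((.447,.0162,.066),14.2)); print(ctrl.get_obs()['wrist_force'])
E
```

```text
(400, 466, 3) (400, 320, 3)
('at', array([0.4466, 0.0189, 0.0755]), np.float64(14.24), '->', array([-0.0007,  0.0069,  0.0237]), np.float64(0.0002), 't', 5.77)
[-0.01170288  0.4753783  -1.55988113]
```

View pics/w3.png

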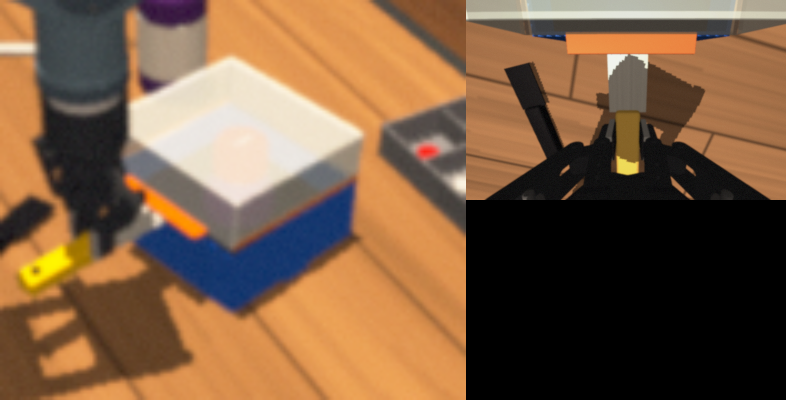

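Request:
drive_tool(
  plan=[
    [[0.003,0,-0.035,0],[0.01,0,-0.07,0],[0.018,0,-0.1,0],[0.027,0,-0.129,0],[0.042,0,-0.165,0],[0.06,0,-0.2,0],[0.081,0,-0.232,0],[0.104,0,-0.263,0],[0.13,0,-0.291,0],[0.159,0,-0.318,0],[0.159,0,-0.318,0]],
  ],
)

```text
time_s: 6.68
eef_pos: [0.5109, 0.0345, 0.2047]
eef_rot: [0.001, 0.992, 0.124, 0.002]
wrist_force: [0.1, 0.4, 0.3]
opening: 0.266
grasp_force: 59.5
```

```bash
python3 - <<'E'
from h import *
p,*_=snap('wrist'); s,*_=snap('side')
a=cv2.resize(s[70:240,260:430,::-1],(400,400)); b=cv2.resize(p[...,::-1],(400,250)); b=cv2.copyMakeBorder(b,0,150,0,0,cv2.BORDER_CONSTANT)
cv2.imwrite('pics/w4.png',np.hstack([a,b]))
print(mv((.447+.0636*.97,.0189+.0636*.245,.066+.1364),14.2)); print(ctrl.get_obs()['wrist_force'])
c=load('wrist')
o=ctrl.get_obs();a=np.radians(14.2);e=np.array([np.cos(a),np.sin(a)])
for uv in [(324,95),(324,110),(324,130),(324,160),(324,210),(324,250),(324,300)]:
    X=dep(c,[uv])[0]; d=X[:2]-o['eef_pos'][:2]; print(uv,X.round(4),'fwd',round(d@e,4),'dz',round(X[2]-o['eef_pos'][2],4))
E
```

```text
('at', array([0.5087, 0.0345, 0.2025]), np.float64(14.25), '->', array([-0.    ,  0.    ,  0.0002]), np.float64(0.0003), 't', 6.78)
[-0.1000361  -0.21024352 -0.89888802]
(324, 95) [0.5865 0.0524 0.2173] fwd 0.0798 dz 0.0148
(324, 110) [0.5806 0.0509 0.2091] fwd 0.0737 dz 0.0066
(324, 130) [0.5722 0.0488 0.2087] fwd 0.0651 dz 0.0062
(324, 160) [0.559  0.0454 0.2087] fwd 0.0514 dz 0.0062
(324, 210) [0.5354 0.0394 0.2095] fwd 0.0271 dz 0.007
(324, 250) [0.5183 0.035  0.2168] fwd 0.0094 dz 0.0143
(324, 300) [0.4911 0.0281 0.2168] fwd -0.0186 dz 0.0143
```

View pics/w4.png

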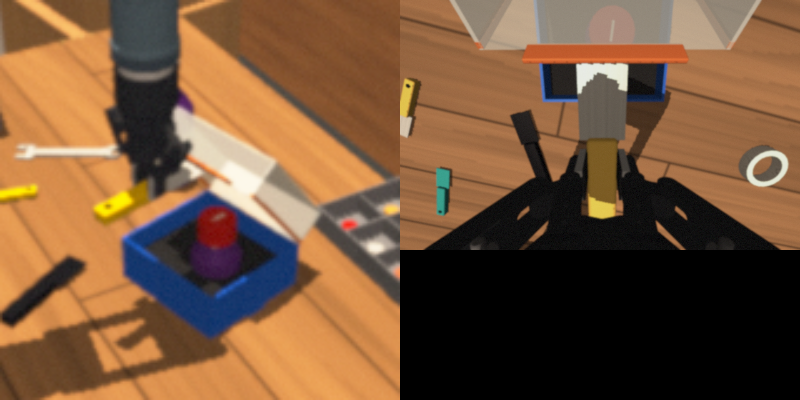

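Request:
drive_tool(
  plan=[
    [[0.031,0,-0.021,0],[0.063,0,-0.04,0],[0.098,0,-0.057,0],[0.134,0,-0.072,0],[0.171,0,-0.083,0],[0.209,0,-0.092,0],[0.247,0,-0.097,0],[0.286,0,-0.099,0],[0.325,0,-0.098,0],[0.363,0,-0.092,0],[0.37,0,-0.09,0],[0.37,0,-0.09,0]],
  ],
)

```text
time_s: 7.78
eef_pos: [0.6514, 0.0709, 0.2369]
eef_rot: [-0.0, 0.992, 0.124, -0.001]
wrist_force: [-0.2, 0.1, -0.9]
opening: 0.266
grasp_force: 59.6
```

```bash
python3 - <<'E'
from h import *
p,*_=snap('wrist'); s,*_=snap('side')
a=cv2.resize(s[50:240,250:440,::-1],(400,400)); b=cv2.resize(p[...,::-1],(400,250)); b=cv2.copyMakeBorder(b,0,150,0,0,cv2.BORDER_CONSTANT)
cv2.imwrite('pics/w5.png',np.hstack([a,b]))
print(mv((.5087,.0345,.2025),14.2)); print(ctrl.get_obs()['wrist_force'])
c=load('wrist')
o=ctrl.get_obs();a=np.radians(14.2);e=np.array([np.cos(a),np.sin(a)])
for uv in [(324,95),(324,110),(324,130),(324,210),(324,300)]:
    X=dep(c,[uv])[0]; d=X[:2]-o['eef_pos'][:2]; print(uv,X.round(4),'fwd',round(d@e,4),'dz',round(X[2]-o['eef_pos'][2],4))
E
```

```text
('at', array([0.6509, 0.0708, 0.2377]), np.float64(14.23), '->', array([-0.3668,  0.0006,  0.0879]), np.float64(0.0002), 't', 7.88)
[-0.00636505 -0.01074319 -0.85213822]
(324, 95) [0.7272 0.0889 0.2397] fwd 0.0784 dz 0.002
(324, 110) [0.7211 0.0873 0.2412] fwd 0.0722 dz 0.0036
(324, 130) [0.7127 0.0852 0.2411] fwd 0.0635 dz 0.0034
(324, 210) [0.6757 0.0757 0.2409] fwd 0.0253 dz 0.0032
(324, 300) [0.6317 0.0645 0.2491] fwd -0.0202 dz 0.0114
```

View pics/w5.png

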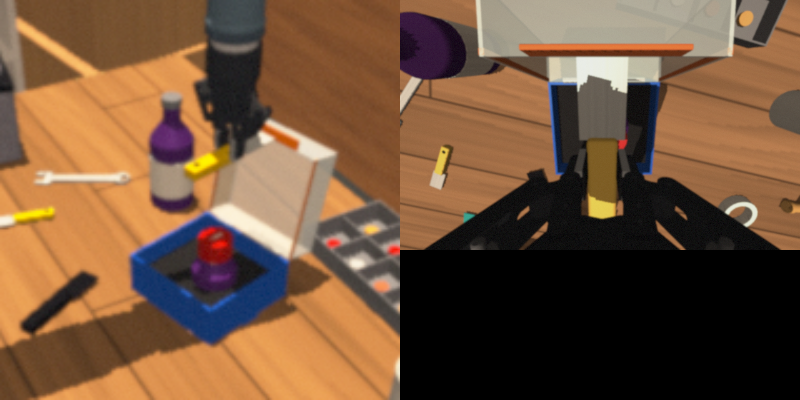

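Request:
drive_tool(
  plan=[
    [[-0.05,0,0,0],[-0.14,0,0,0],[-0.24,0,0,0],[-0.34,0,0,0],[-0.42,-0.04,0,0],[-0.45,-0.13,0,0.01],[-0.45,-0.23,0,0.02],[-0.44,-0.33,0,0.03],[-0.43,-0.43,0.04,0.04],[-0.42,-0.5,0.1,0.05],[-0.4,-0.55,0.18,0.061],[-0.4,-0.58,0.25,0.061]],
  ],
)

```text
time_s: 8.88
eef_pos: [0.4393, 0.2587, 0.1381]
eef_rot: [-0.001, 1.0, 0.029, 0.001]
wrist_force: [0.7, -0.7, -1.3]
opening: 0.261
grasp_force: 59.5
```

```bash
python3 - <<'E'
from h import *
print(mv((.485,.275,.0061),3.2)); print(ctrl.get_obs()['wrist_force'])
p,*_=snap('wrist')
c=load('wrist')
o=ctrl.get_obs()
for uv in [(324,95),(324,110),(324,130),(324,210),(324,300)]:
    X=dep(c,[uv])[0]; print(uv,X.round(4),'dz',round(X[2]-o['eef_pos'][2],4))
print(mv((.485,.275,.0061),3.2))
E
```

```text
('at', array([0.4393, 0.2587, 0.1381]), np.float64(3.27), '->', array([ 0.1164, -0.0341,  0.3299]), np.float64(0.0004), 't', 8.88)
[ 0.7189747  -0.6794104  -1.32552442]
(324, 95) [0.5173 0.2618 0.1416] dz 0.0097
(324, 110) [0.511  0.2614 0.1413] dz 0.0094
(324, 130) [0.5024 0.2609 0.1421] dz 0.0102
(324, 210) [0.4648 0.2587 0.1435] dz 0.0116
(324, 300) [0.419  0.256  0.1503] dz 0.0184
('at', array([0.4346, 0.2581, 0.1319]), np.float64(3.35), '->', array([ 0.1282, -0.0348,  0.3145]), np.float64(0.0009), 't', 8.93)
```

Request:
drive_tool(
  plan=[
    [[0.04,-0.01,0.03,0],[0.08,-0.02,0.09,0],[0.118,-0.037,0.16,0],[0.118,-0.037,0.22,0],[0.118,-0.037,0.26,0],[0.118,-0.037,0.285,0],[0.118,-0.037,0.295,0],[0.118,-0.037,0.295,0],[0.118,-0.037,0.295,0],[0.118,-0.037,0.295,0]],
  ],
)

```text
time_s: 9.77
eef_pos: [0.4871, 0.2743, 0.0221]
eef_rot: [-0.0, 1.0, 0.028, 0.001]
wrist_force: [-0.5, 0.9, -0.6]
opening: 0.264
grasp_force: 59.5
```

```bash
python3 - <<'E'
from h import *
p,*_=snap('wrist')
c=load('wrist')
o=ctrl.get_obs()
for uv in [(324,95),(324,110),(324,130),(324,210),(324,240),(324,270),(324,300)]:
    X=dep(c,[uv])[0]; print(uv,X.round(4),'dz',round(X[2]-o['eef_pos'][2],4))
print(mv((.485,.275,.0061),3.2),o['wrist_force'])
E
```

```text
(324, 95) [0.5651 0.2773 0.0257] dz 0.0036
(324, 110) [0.5588 0.277  0.0266] dz 0.0045
(324, 130) [0.5503 0.2765 0.0272] dz 0.0051
(324, 210) [0.512  0.2742 0.026 ] dz 0.0039
(324, 240) [0.4996 0.2735 0.0337] dz 0.0116
(324, 270) [0.484  0.2726 0.0347] dz 0.0126
(324, 300) [0.4662 0.2716 0.0336] dz 0.0116
('at', array([0.487 , 0.2743, 0.0221]), np.float64(3.26), '->', array([-0.005 , -0.002 ,  0.0399]), np.float64(0.0003), 't', 9.82) [-0.18278034 -0.43911689 -1.38794955]
```

Request:
drive_tool(
  plan=[
    [[0,0,0.01,0],[0,0,0.02,0],[0,0,0.028,0],[0,0,0.034,0],[0,0,0.038,0],[0,0,0.04,0],[0,0,0.041,0],[0,0,0.041,0],[0,0,0.041,0]],
  ],
)

```text
time_s: 10.57
eef_pos: [0.4856, 0.274, 0.006]
eef_rot: [0.0, 1.0, 0.029, -0.001]
wrist_force: [-8.6, -3.7, 21.8]
opening: 0.262
grasp_force: 62.4
```

Request:
drive_tool(
  plan=[
    [[0,0,-0.002,0],[0,0,-0.002,0],[0,0,-0.002,0]],
  ],
)

```text
time_s: 10.82
eef_pos: [0.4856, 0.274, 0.006]
eef_rot: [0.0, 1.0, 0.029, -0.001]
wrist_force: [-5.9, -3.7, 13.9]
opening: 0.259
grasp_force: 61.4
```

Request:
drive_tool(
  plan=[
    [[0,0,-0.003,0],[0,0,-0.003,0],[0,0,-0.003,0]],
  ],
)

```text
time_s: 11.07
eef_pos: [0.486, 0.2741, 0.0061]
eef_rot: [-0.0, 1.0, 0.028, 0.0]
wrist_force: [0.1, -0.0, 2.6]
opening: 0.26
grasp_force: 60.0
```

Request:
drive_tool(
  plan=[
    [[0,0,0,0],[0,0,0,0],[0,0,0,0],[0,0,0,0],[0,0,0,0],[0,0,0,0],[0,0,0,0],[0,0,0,0],[0,0,0,0]],
  ],
  jaw=0,
)

```text
time_s: 11.82
eef_pos: [0.486, 0.274, 0.0061]
eef_rot: [-0.0, 1.0, 0.028, -0.0]
wrist_force: [0.3, -0.2, -0.6]
opening: 1.0
grasp_force: 0.0
```

Request:
drive_tool(
  plan=[
    [[0,0,-0.04,0],[0,0,-0.12,0],[0,0,-0.2,0],[-0.05,0.05,-0.3,0],[-0.08,0.12,-0.38,0.03],[-0.08,0.2,-0.42,0.06],[-0.06,0.28,-0.43,0.09],[-0.03,0.36,-0.43,0.12],[0,0.4,-0.43,0.15],[0.03,0.4,-0.43,0.18],[0.03,0.4,-0.43,0.18],[0.03,0.4,-0.43,0.18]],
  ],
)

```text
time_s: 12.82
eef_pos: [0.5069, 0.1148, 0.1779]
eef_rot: [-0.0, 0.968, -0.25, -0.0]
wrist_force: [-0.4, 0.8, -0.3]
opening: 1.001
grasp_force: 0.0
```

```bash
python3 - <<'E'
from h import *
p,*_=snap('wrist'); t,*_=snap('top')
a=cv2.resize(p[...,::-1],(480,300)); b=cv2.resize(t[90:250,140:390,::-1],(800,512))
cv2.imwrite('pics/w6a.png',b);cv2.imwrite('pics/w6b.png',cv2.resize(p[...,::-1],(800,500)))
print(mv((.6195,.0501,.2),-30))
print(ctrl.get_obs()['wrist_force'])
E
```

```text
('at', array([0.5061, 0.1155, 0.1777]), np.float64(-28.95), '->', array([ 0.3272,  0.0059, -0.0557]), np.float64(0.0058), 't', 12.92)
[-0.20386041  0.28115673 -0.68667268]
```

View pics/w6b.png

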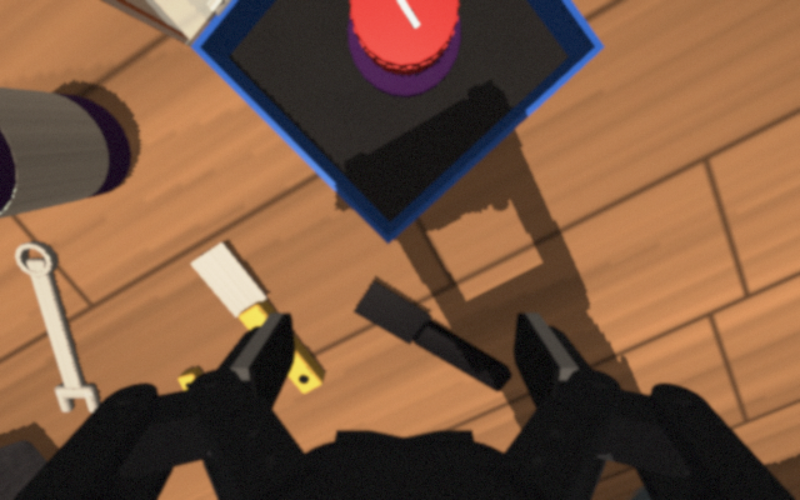

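```bash
python3 - <<'E'
from h import *
for n in ('top','wrist'):
    c=load(n); p,d=c[0],c[1]
    hsv=cv2.cvtColor(p,cv2.COLOR_RGB2HSV); m=((hsv[...,0]<8)|(hsv[...,0]>172))&(hsv[...,1]>120)&(hsv[...,2]>60)&(d>0)
    q=np.argwhere(m)[:,::-1]; X=dep(c,q)
    k=(np.hypot(X[:,0]-.62,X[:,1]-.05)<.05); Y=X[k]; q=q[k]; print(n,len(Y),np.percentile(Y[:,2],[5,50,95]).round(4), 'rows',q[:,1].min(),q[:,1].max())
    t=abs(Y[:,2]-.114)<.004
    P=(Y[t][:,:2]*1000).astype(np.float32); (cx,r)=cv2.minEnclosingCircle(P); print('circle',cx,r,'mean',P.mean(0), 'depth z',Y[t][:,2].mean())
    Z=atz(c,q[t],.114)[:,:2]*1000; print('planez',cv2.minEnclosingCircle(Z.astype(np.float32)),Z.min(0),Z.max(0))
E
```

```text
top 276 [0.0898 0.1127 0.117 ] rows 143 163
circle (621.7108154296875, 49.47275161743164) 26.53900718688965 mean [621.44     48.90979] depth z 0.1135437814859406
planez ((621.2373657226562, 49.96638870239258), 26.76814842224121) [596.3826232   25.43172451] [647.96116468  75.1972158 ]
wrist 3912 [0.0991 0.1142 0.1155] rows 0 59
circle (618.3314208984375, 51.75188446044922) 25.796512603759766 mean [612.642     55.066845] depth z 0.1143319247687709
planez ((619.3469848632812, 51.20482635498047), 25.466764450073242) [593.969297    27.06328595] [635.56040547  76.33215018]
```

Request:
drive_tool(
  plan=[
    [[0.08,0.002,-0.04,0],[0.16,0.003,-0.056,0],[0.24,0.004,-0.056,0],[0.3,0.004,-0.056,0.006],[0.327,0.004,-0.056,0.006],[0.327,0.004,-0.056,0.006],[0.327,0.004,-0.056,0.006],[0.327,0.004,-0.056,0.006]],
  ],
)

```text
time_s: 13.58
eef_pos: [0.619, 0.0512, 0.2]
eef_rot: [0.0, 0.966, -0.26, -0.001]
wrist_force: [-0.0, 0.4, 0.6]
opening: 1.001
grasp_force: 0.0
```

```bash
python3 - <<'E'
from h import *
p,*_=snap('wrist'); cv2.imwrite('pics/w7.png',cv2.resize(p[...,::-1],(800,500)))
c=load('wrist');d=c[1]
hsv=cv2.cvtColor(p,cv2.COLOR_RGB2HSV); m=((hsv[...,0]<8)|(hsv[...,0]>172))&(hsv[...,1]>120)&(hsv[...,2]>60)&(d>0)
q=np.argwhere(m)[:,::-1]; X=dep(c,q)
k=(np.hypot(X[:,0]-.62,X[:,1]-.05)<.05)&(abs(X[:,2]-.114)<.004);q=q[k];Z=atz(c,q,.114)[:,:2]*1000; print(len(q),X[k][:,2].mean(),cv2.minEnclosingCircle(Z.astype(np.float32)),Z.min(0),Z.max(0))
print(mv((.62,.0505,.09),-30))
E
```

```text
3059 0.11454986580917023 ((621.4515380859375, 49.2605094909668), 26.53028678894043) [595.39986411  23.94886664] [647.86116805  75.54906124]
('at', array([0.6191, 0.0512, 0.2002]), np.float64(-30.11), '->', array([0.0028, 0.0003, 0.2756]), np.float64(-0.0006), 't', 13.63)
```

View pics/w7.png

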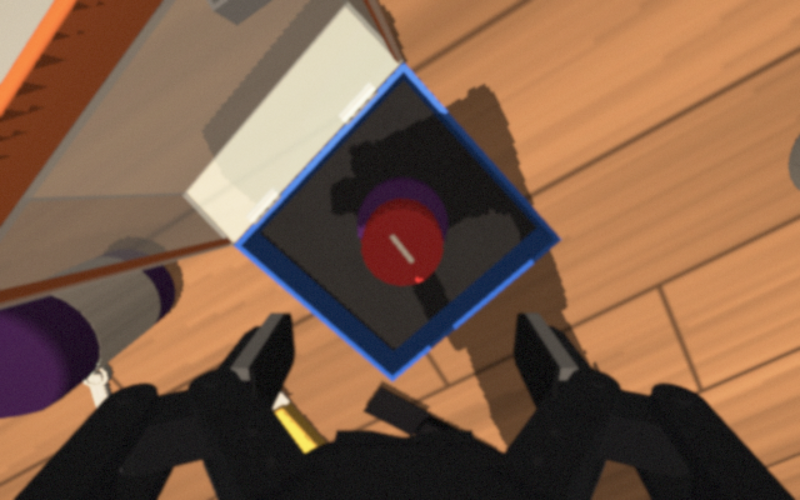

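Request:
drive_tool(
  plan=[
    [[0.007,0.001,0.05,0],[0.007,0.001,0.13,0],[0.007,0.001,0.2,0],[0.007,0.001,0.25,0],[0.007,0.001,0.28,0],[0.007,0.001,0.295,0],[0.007,0.001,0.295,0],[0.007,0.001,0.295,0]],
  ],
)

```text
time_s: 14.3
eef_pos: [0.6233, 0.0484, 0.0836]
eef_rot: [-0.0, 0.965, -0.26, 0.001]
wrist_force: [-0.3, -0.4, 0.8]
opening: 0.997
grasp_force: 0.0
```

Request:
drive_tool(
  plan=[
    [[0,0,0,0],[0,0,0,0],[0,0,0,0],[0,0,0,0],[0,0,0,0],[0,0,0,0],[0,0,0,0],[0,0,0,0]],
  ],
  jaw=1,
)

```text
time_s: 14.97
eef_pos: [0.6241, 0.0487, 0.0843]
eef_rot: [-0.001, 0.965, -0.261, 0.002]
wrist_force: [-0.4, 3.9, 6.1]
opening: 0.594
grasp_force: 61.3
```

Request:
drive_tool(
  plan=[
    [[0,0,0.003,0],[0,0,0.006,0],[0,0,0.009,0],[0,0,0.012,0],[0,0,0.014,0],[0,0,0.014,0],[0,0,0.014,0]],
  ],
)

```text
time_s: 15.55
eef_pos: [0.6241, 0.0486, 0.0792]
eef_rot: [-0.001, 0.965, -0.261, 0.002]
wrist_force: [-2.4, 2.9, 8.9]
opening: 0.594
grasp_force: 61.6
```

```bash
python3 - <<'E'
from h import *
p,*_=snap('wrist')
c=load('wrist');d=c[1]
hsv=cv2.cvtColor(p,cv2.COLOR_RGB2HSV); m=((hsv[...,0]<8)|(hsv[...,0]>172))&(hsv[...,1]>120)&(hsv[...,2]>60)&(d>0)
q=np.argwhere(m)[:,::-1]; X=dep(c,q)
k=(np.hypot(X[:,0]-.62,X[:,1]-.05)<.028)&(abs(X[:,2]-.112)<.008);q=q[k];X=X[k];z=np.median(X[:,2]);Z=atz(c,q,z)[:,:2]*1000; print(len(q),z,cv2.minEnclosingCircle(Z.astype(np.float32)),Z.min(0),Z.max(0))
o=ctrl.get_obs();print(mv((.62,.0505,.09),-30),o['wrist_force'],o['torque'])
snap('top');c=load('top');hsv=cv2.cvtColor(c[0],cv2.COLOR_RGB2HSV)
E
```

```text
9426 0.10883138093004692 ((622.4310913085938, 48.16999053955078), 26.933269500732422) [595.95100682  21.87606945] [649.16289514  74.19794194]
('at', array([0.6242, 0.0486, 0.0792]), np.float64(-30.21), '->', array([-0.0114,  0.0012, -0.0271]), np.float64(-0.0012), 't', 15.6) [-1.42950812  2.9472467  10.03064003] [0.58254386 0.18676235 0.00383709]
```

Request:
drive_tool(
  plan=[
    [[0,0,0.0015,-0.01],[0,0,0.0015,-0.04],[0,0,0.0015,-0.07],[0,0,0.0015,-0.1],[0,0,0.0015,-0.13],[0,0,0.0015,-0.165],[0,0,0.0015,-0.2],[0,0,0.0015,-0.235],[0,0,0.0015,-0.27],[0,0,0.0015,-0.305],[0,0,0.0015,-0.34],[0,0,0.0015,-0.34]],
  ],
)

```text
time_s: 16.65
eef_pos: [0.6248, 0.0515, 0.0791]
eef_rot: [-0.002, 0.963, 0.27, 0.003]
wrist_force: [-0.3, 14.1, 11.0]
opening: 0.595
grasp_force: 62.1
```

```bash
python3 - <<'E'
from h import *
p,*_=snap('wrist'); cv2.imwrite('pics/w8.png',p[100:350,170:470,::-1])
c=load('wrist')
o=ctrl.get_obs();print(mv((.62,.0505,.09),30),o['wrist_force'],o['torque'],o['grasp_force'],o['opening'])
E
```

```text
('at', array([0.6247, 0.0515, 0.079 ]), np.float64(31.09), '->', array([-0.0113, -0.004 , -0.0274]), np.float64(0.006), 't', 16.7) [ 0.6488461  13.07301986  9.99353169] [2.22624411 0.02372822 0.00900325] 62.11922630855952 0.5989770571955539
```

View pics/w8.png

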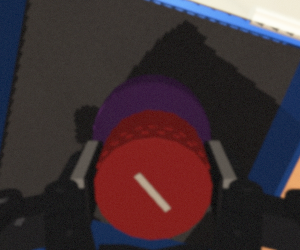

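Request:
drive_tool(
  plan=[
    [[0.002,-0.004,0,0],[0.002,-0.004,-0.005,0],[0.002,-0.004,-0.015,0],[0.002,-0.004,-0.03,0],[0.002,-0.004,-0.05,0],[0.002,-0.004,-0.07,0],[0.002,-0.004,-0.09,0],[0.002,-0.004,-0.115,0],[0.002,-0.004,-0.14,0],[0.002,-0.004,-0.155,0],[0.002,-0.004,-0.163,0],[0.002,-0.004,-0.163,0]],
  ],
)

```text
time_s: 17.7
eef_pos: [0.6232, 0.0497, 0.1428]
eef_rot: [0.0, 0.964, 0.267, 0.001]
wrist_force: [0.3, 0.2, -0.3]
opening: 0.595
grasp_force: 64.8
```

Request:
drive_tool(
  plan=[
    [[0,0,0,0],[0,0,0,0],[0,0,0,0],[0,0,0,0]],
  ],
)

```text
time_s: 18.03
eef_pos: [0.6222, 0.05, 0.1409]
eef_rot: [-0.0, 0.964, 0.267, -0.001]
wrist_force: [-0.2, 0.2, -0.1]
opening: 0.593
grasp_force: 64.8
```

```bash
python3 - <<'E'
from h import *
p,*_=snap('wrist'); s,*_=snap('side')
c=load('wrist');d=c[1]
hsv=cv2.cvtColor(p,cv2.COLOR_RGB2HSV); m=((hsv[...,0]<8)|(hsv[...,0]>172))&(hsv[...,1]>120)&(hsv[...,2]>60)&(d>0)
q=np.argwhere(m)[:,::-1]; X=dep(c,q)
k=(np.hypot(X[:,0]-.62,X[:,1]-.05)<.028)&(X[:,2]>.15);q=q[k];X=X[k];z=np.median(X[:,2]);k=abs(X[:,2]-z)<.006;Z=atz(c,q[k],z)[:,:2]*1000; print(len(q),z,cv2.minEnclosingCircle(Z.astype(np.float32)))
A=np.c_[X[k][:,:2]-X[k][:,:2].mean(0),np.ones(k.sum())];print('slope',np.linalg.lstsq(A,X[k][:,2],rcond=None)[0])
o=ctrl.get_obs();print(mv((.6224,.0482,.1443),30),o['wrist_force'],o['torque'],o['grasp_force'],o['opening'],o['eef_rot'])
cv2.imwrite('pics/s9.png',np.hstack([cv2.resize(s[50:240,250:440,::-1],(400,400)),cv2.copyMakeBorder(cv2.resize(p[...,::-1],(400,250)),0,150,0,0,cv2.BORDER_CONSTANT)]))
E
```

```text
10865 0.1702404376958488 ((621.163818359375, 48.50740432739258), 27.397754669189453)
slope [-0.01554148 -0.02282673  0.17013043]
('at', array([0.6224, 0.0499, 0.1411]), np.float64(30.98), '->', array([-0.0022,  0.0038, -0.0081]), np.float64(0.0054), 't', 18.13) [-0.27246442 -0.15884912  0.21411893] [ 0.02652049 -0.01521877 -0.00395632] 64.83045057335403 0.5943291147653623 [-1.26601195e-04  9.63675263e-01  2.67076497e-01 -3.41936290e-04]
```

View pics/s9.png

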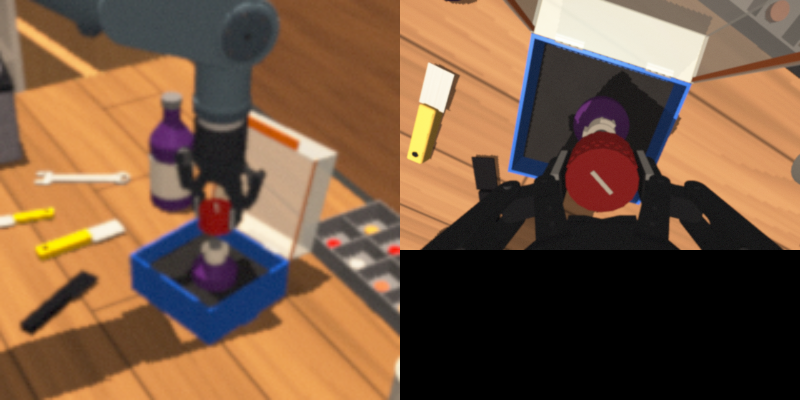

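Request:
drive_tool(
  plan=[
    [[0,0,-0.004,0],[0,0,-0.009,0],[0,0,-0.009,0],[0,0,-0.009,0],[0,0,-0.009,0],[0,0,-0.009,0],[0,0,-0.009,0],[0,0,-0.009,0]],
  ],
)

```text
time_s: 18.8
eef_pos: [0.6225, 0.0499, 0.145]
eef_rot: [-0.0, 0.964, 0.267, -0.0]
wrist_force: [-0.4, 0.4, -0.8]
opening: 0.596
grasp_force: 64.8
```

```bash
python3 -c "
from h import *
o=ctrl.get_obs();print(o['eef_pos'],abs(o['dq']).max(),o['grasp_force']);print(ctrl.hand_in())"
```

```text
[0.62253693 0.04991989 0.14503437] 0.002532902882899596 64.83000490570703
the job is handed in; nothing more can be done
None
```

The job is handed in, with no verdict shown: the lid is open about 10° past upright, the scraper lies flat near where it started, and the cap is off and held level and still about 6 cm above its seat over the bottle, at 18.8 s.

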